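# Zero-check the market scale

## Task

Lift the orange pail of sweet potatoes off the scale by its handle and set it down gently, upright and wholly on the round wooden board beside it, and let it go. Then pull the scale's red spring-return zero slide out until its pointer stands over the green mark and keep it there: you finish while still holding it at the mark, because it springs back if let go. Leave everything else on the table where it is.

Things in the scene. Friction and masses are not known exactly. Their poses are not given: they have to be found in the camera images.
- pail_center (a point): (all sizes here in mm) small orange pail full of sweet potatoes, 0.35 to 0.7 kg, starting on the scale's platform; this point is on its axis half-way up the tub, 50 above its underside. Tub 100 dia at the foot, 140 at the rim, 100 high. z is up its axis; its rigid carrying handle arches over it in its y-z plane.
- pail_grip (a point): centre of the black grip of the pail's handle, 171 above the pail's underside, on its axis. The grip is a bar along the pail's y: 80 long, 14 thick (along the pail's x), 20 high; some 50 free below it. The handle does not fold.
- board_top (a point): centre of the top face of the round wooden board, 180 dia, 16 thick, fixed on the table left of the scale; the pail goes here.
- scale: blue bench scale, fixed; origin under its centre on the table. Body 200 x 200, 50 high; steel platform on top, 190 x 190, upper face 70 above the table, rim 6 higher round its edge. From its -y side a grey track 90 wide (x), 22 high, runs out to y = -267, carrying the slide. A low sloping dial console reaches out to x = -135 on its robot side.
- slide (a joint): how far the red-tabbed slide is pulled out of the scale, m: 0 is home (where the spring holds it), at most 0.085. It moves along the scale's -y. The spring pulls it home with about 5 N at 0, growing 0.09 N per mm; let go, it flies back.
- slide_tab (a point): centre of the grip region of the slide's upright red tab: 40 wide (scale's x), 16 thick (scale's y), its top at 96 above the table; this point is 75 above the table. Axes parallel to the scale's. At home the tab's inner face is 47 from the scale's body; below it a rod, top at 42, joins it to the scale.
- slide_pointer (a point): the slide's thin red pointer, on the +x side of the tab, 35 from the tab's centre along the scale's x and level with it in y; 3 thick in y.
- mark: green mark clipped on the track, 24 x 12 (12 along the pull, the scale's y); origin at its centre; axes parallel to the scale's. It sits 32 to 66 out from the pointer's home, different each time. The pointer must stand over it.
- jar_center (a point): glass jar with lid, 70 dia x 90 tall, just behind the scale; to be left alone; point at its centre, half-way up
- can_center (a point): metal can, 66 dia x 100 tall, beyond the round board; to be left alone; point at its centre, half-way up
- bottle_center (a point): amber bottle, 60 dia x 170 tall, right rear; to be left alone; point at its centre, half-way up
- bowl_center (a point): terracotta bowl, 120 dia x 45 tall, at the right; to be left alone; point at its centre, half-way up
- mug_center (a point): blue mug, 80 dia x 90 tall, at the right; to be left alone; point at its centre, half-way up
- spud_a_center (a point): sweet potato, 120 long x 48 thick, lying just behind the scale; to be left alone; point at its centre, half-way up
- spud_b_center (a point): sweet potato, 130 long x 52 thick, lying left of the round board; to be left alone; point at its centre, half-way up
Not all that is in view belongs to the job. Of the things that look like the part that bears pail_center, the middle-sized one is meant.

How it is judged:
By the outcome, as a careful person would: the job done as asked, in the order asked, and still so for the second after the job is handed in, while the arm keeps its last pose, push and grip.
It also fails if it takes over 58 s, if anything falls off the work surface, if the arm or the gripper's body presses on something with over 40 N, if the wrist force passes 120 N, or if a joint passes its speed limit or range.

## Robot

A 6-joint arm with a two-finger parallel gripper is mounted at the origin on the work surface. World frame = base frame: x ahead of the robot, y to its left, z up, the work surface at z = 0. Lengths are in m, angles in degrees, forces in N, time in s.
With the tool pointing down it reaches from about 0.4 to 0.825 m from the base axis. Payload 7 kg.
Tool frame: the origin (TCP) lies between the finger pads; the fingertips stand 19 mm ahead of it and the grasp point (between the pads) is the TCP (r.finger_overhang is the distance from the TCP to the fingertips, in m); z points along the fingers, y is the direction in which the jaws open and shut (so a half turn about z gives the same grasp; the last joint's range is limited). The gripper opens to 88 mm and grips with 3 to 60 N. Pads are 19 mm wide; open, the fingers measure 130 mm over their backs; the gripper's body (78 mm by 193 mm) begins 47 mm behind the grasp point.
Start: joints at [16.507, 20.546, 0.682, 0, -70.136, -16.507], TCP at [0.675, -0, 0.246] pointing down, gripper open.
Joint ranges: [-176.03, 176.03], [-82.01, 121.73], [-58.28, 71.71], [-173.87, 95.51], [-174.79, -0.11], [-173.66, 173.66]. Speed limits (degrees/s): [136.94, 136.94, 172.46, 180, 180, 180].

## Interface

Orientations are given as [roll, pitch, yaw] about the fixed x, y, z axes, in that order (R = Rz(yaw) Ry(pitch) Rx(roll)).
In Python, from plant import r, optics gives the robot as it stands. The module is installed in compiled form; this text tells all that it offers.
- The arm moves only by the tool step_arm, never from a script. Its argument "increments" is a list of rows, each an object of numbers: "tx", "ty", "tz": the shift along the world's x, y, z in mm; "ax", "ay", "az": the turn, a rotation vector about the world's x, y, z in degrees; "claw": the gripper command: -1 is shut, 1 is fully open, values between are in proportion. In form: [{"tx": .., "ty": .., "tz": .., "ax": .., "ay": .., "az": .., "claw": ..}, ...]. A call has 1 to 12 rows; each row shifts and turns the commanded pose from where the row before left it; what a row does not reach is not made up. A row lasts 1/10 s, in which the tool goes at most 50 mm and 8.59 degrees, less where a joint would pass 70% of its speed; a pose out of reach is approached as far as the arm can. A call with a gripper value outside its range is refused whole. The fingers move at their own pace and stop on an object; "newtons" is the grip in N (left out, the last holds). Time passes only in rows, so rows that do not move let the fingers close. It gives the time, the measured TCP pose, the force and the opening at its end, in the units of the state.
- r.get_state(): the state, without advancing time (a new reading comes with each control period).
- optics.capture(name): name is "scene" or "side" or "wrist"; returns a dict with "image" (400x640x3 uint8, blue, green, red), "depth" (400x640 float32, m along the optical axis (not along the pixel's ray), 0 where there is no reading), "fx", "fy", "cx", "cy" (pixels), "R" (3x3) and "t" (3): a world point X has camera coordinates R X + t. Camera axes: x right, y down, z forward; pixel columns grow to the right and rows downward; lengths in m; the calibration is good to about 2 mm. A picture is of the moment at which its call begins.
- r.close_job(): hands the job in, once; it reports no verdict.
The state is a dict: "time_s": time; "joints": joint angles; "qd": joint speeds; "joint_torque": joint torques, N m; "tcp_pos": TCP position; "eef_rot": TCP orientation; "contact_force": force on the tool from outside, world axes, zero at the start; "moment": the same for the moment, N m; "gripper_width": finger opening in m.
Only numpy, scipy, OpenCV 4.12 (cv2) and the standard library are available. Lean on these libraries where they do the work, as an engineer would, in place of code of your own. Each camera call takes 0.05 s, during which the arm holds its last target. There are 200 camera calls.

## Working session

There is one attempt and no reset: what is moved stays moved. The work goes in short steps, Python scripts to look and compute and a tool call to move; the robot and the scene stay as the last step left them, time stands still between calls to the robot, and variables do not carry over. Pictures are saved under pics/ and viewed, about 8 in all and at most 12, crops included, and the job is handed in when it is done.

Besides the shell and the picture viewer there is one more tool, called as name(argument=value, ...) on one line, values as JSON. step_arm: Moves the arm, as the interface text tells. Its arguments: {"type":"object","properties":{"increments":{"type":"array","items":{"type":"object","properties":{"tx":{"type":"number"},"ty":{"type":"number"},"tz":{"type":"number"},"ax":{"type":"number"},"ay":{"type":"number"},"az":{"type":"number"},"claw":{"type":"number"}}}},"newtons":{"type":"number"}},"required":["increments"]}

```bash
mkdir -p pics; cat > h.py <<'E'
import numpy as np, cv2
from plant import r, optics
def cap(n):
    c=optics.capture(n); np.savez('%s.npz'%n,**c); return c
def load(n): return dict(np.load('%s.npz'%n))
def cloud(c):
    v,u=np.mgrid[0:400,0:640]; z=c['depth']
    P=np.stack([(u-c['cx'])/c['fx']*z,(v-c['cy'])/c['fy']*z,z],-1)
    W=(P-c['t'])@c['R']; W[z==0]=np.nan; return W
E
python3 - <<'E'
from h import *
for n in('scene','side'):
    c=cap(n); cv2.imwrite('pics/%s1.png'%n,c['image']); print(n,-c['R'].T@c['t'])
print(r.get_state())
E
```

```text
scene [ 1.31409562 -0.93645723  1.04307939]
side [-0.15307749 -1.11900555  0.9166042 ]
{'time_s': 0.1, 'joints': array([ 1.65077993e+01,  2.05883795e+01,  6.40887522e-01, -1.79746647e-02,
       -7.01356873e+01, -1.65036984e+01]), 'qd': array([-0.01082688, -0.0364482 ,  0.15974372,  0.14438376, -0.00682034,
       -0.06638149]), 'joint_torque': array([-1.42273191e-03, -5.84165347e+01,  2.93752134e+01,  7.01551259e+00,
        1.01412315e-02, -6.66964229e-05]), 'tcp_pos': array([ 6.74607308e-01, -7.49068323e-06,  2.44717935e-01]), 'eef_rot': array([ 1.79915447e+02, -7.42939458e-03, -9.00020136e+01]), 'contact_force': array([ 0.56198352, -0.12685638, -0.51620558]), 'moment': array([-0.05615627, -0.03857341,  0.02217392]), 'gripper_width': 0.08789244055722065}
```

View pics/scene1.png

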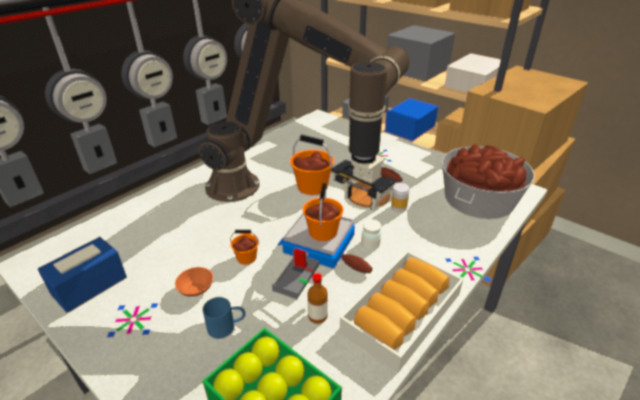

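View pics/side1.png

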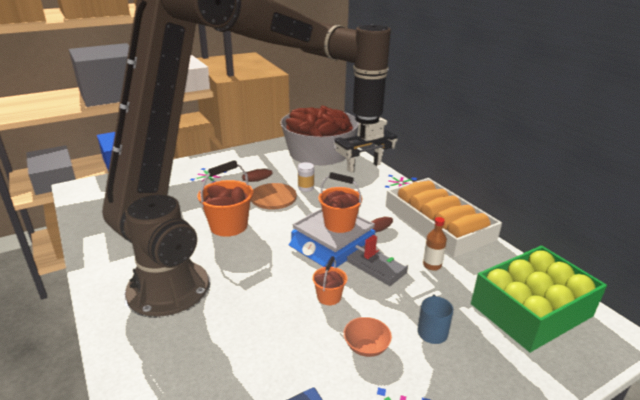

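The three orange pails are:
- **Large:** scene (312,170), side (227,205), on the table.
- **Middle-sized:** scene (322,218), side (341,208), on the blue scale.
- **Small:** scene (245,247), side (329,287).

The one on the scale is the middle-sized one and matches the description. The red tab is at scene (300,257), the green mark at scene (303,281), and the board at side (273,195). Next I'll measure and take a crop to confirm.

```bash
python3 - <<'E'
from h import *
P={}
for n in('scene','side'):
    c=load(n); W=cloud(c); P[n]=W; im=c['image']; hsv=cv2.cvtColor(im,cv2.COLOR_BGR2HSV)
    H,S,V=[hsv[...,i].astype(int) for i in range(3)]
    def rep(name,m):
        m=m&np.isfinite(W[...,2]); 
        k,l,st,_=cv2.connectedComponentsWithStats(m.astype(np.uint8))
        for i in range(1,k):
            if st[i,4]>=6:
                q=W[l==i]; print(n,name,st[i],np.round(np.median(q,0),3),'lo',np.round(np.percentile(q,3,0),3),'hi',np.round(np.percentile(q,97,0),3))
    X,Y,Z=W[...,0],W[...,1],W[...,2]
    roi=(X>.35)&(X<.95)&(Y>-.45)&(Y<.4)
    rep('red',roi&((H<5)|(H>174))&(S>190)&(V>110)&(Z>.02))
    rep('green',roi&(H>45)&(H<85)&(S>100)&(Z<.06))
    rep('blue',roi&(H>98)&(H<115)&(S>150)&(Z>.01)&(Z<.09))
    rep('plat',roi&(abs(Z-.07)<.01)&(S<60))
    rep('board',roi&(abs(Z-.016)<.008)&(S>60)&(H<20))
    rep('grip',roi&(V<60)&(Z>.15)&(Z<.265)&(Y<.15))
a=cv2.imread('pics/scene1.png')[170:310,240:420]; b=cv2.imread('pics/side1.png')[160:290,270:450]
cv2.imwrite('pics/crop1.png',np.vstack([cv2.resize(a,(720,300*720//720),interpolation=3),cv2.resize(b,(720,300),interpolation=3)]) if 0 else np.hstack([cv2.resize(a,(400,311)),cv2.resize(b,(400,311))]))
E
```

```text
scene red [294 250  12  18 164] [ 0.584 -0.197  0.069] lo [ 0.568 -0.203  0.035] hi [ 0.599 -0.189  0.097]
scene red [313 274   8   9  59] [ 0.747 -0.299  0.169] lo [ 0.735 -0.308  0.16 ] hi [ 0.757 -0.286  0.171]
scene green [299 279   9   6  29] [ 0.63  -0.232  0.022] lo [ 0.618 -0.238  0.018] hi [ 0.64  -0.223  0.025]
scene blue [279 226  75  42 652] [ 0.614 -0.119  0.042] lo [ 0.474 -0.163  0.014] hi [0.655 0.047 0.052]
scene plat [392 191  17   8  43] [0.653 0.303 0.075] lo [0.612 0.295 0.067] hi [0.669 0.333 0.08 ]
scene plat [ 283  214   71   40 1064] [ 0.563 -0.093  0.07 ] lo [ 0.447 -0.151  0.064] hi [0.64  0.06  0.077]
scene plat [362 228  19  10  93] [0.695 0.052 0.067] lo [0.655 0.042 0.061] hi [0.709 0.087 0.079]
scene plat [340 251 100  92 512] [ 0.836 -0.179  0.068] lo [ 0.83  -0.3    0.061] hi [0.942 0.059 0.073]
scene plat [307 301  21  11  86] [ 0.764 -0.317  0.069] lo [ 0.73  -0.325  0.061] hi [ 0.775 -0.284  0.077]
scene board [355 182  17   8  58] [0.444 0.351 0.015] lo [0.412 0.337 0.009] hi [0.475 0.368 0.02 ]
scene board [349 186  22  21 277] [0.484 0.274 0.01
[... 2315 characters left out ...]
.303 0.021] lo [0.611 0.298 0.014] hi [0.659 0.312 0.023]
side board [376 224  14   8  24] [ 0.71  -0.078  0.02 ] lo [ 0.687 -0.083  0.013] hi [ 0.746 -0.073  0.023]
side board [423 261  19   9  73] [ 0.724 -0.315  0.015] lo [ 0.711 -0.325  0.009] hi [ 0.752 -0.288  0.022]
side board [317 295  25   9  86] [ 0.367 -0.293  0.016] lo [ 0.351 -0.3    0.008] hi [ 0.403 -0.262  0.024]
side board [350 325  27  18 260] [ 0.386 -0.433  0.015] lo [ 0.353 -0.449  0.008] hi [ 0.414 -0.419  0.024]
side grip [373 154   4  10  21] [ 0.717 -0.004  0.251] lo [ 0.715 -0.01   0.235] hi [0.72  0.01  0.262]
side grip [330 174  23   9 100] [ 0.554 -0.055  0.244] lo [ 0.532 -0.082  0.236] hi [ 0.57  -0.028  0.252]
```

View pics/crop1.png

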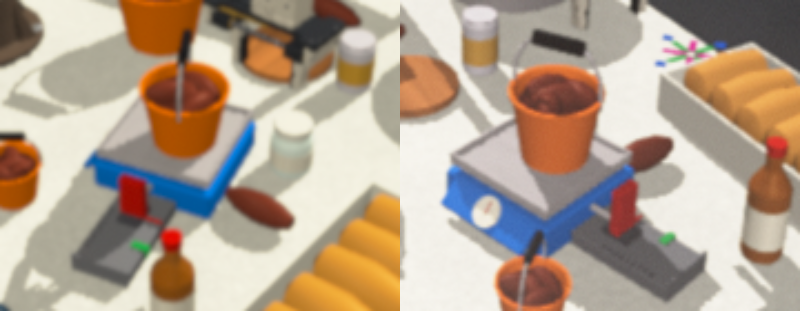

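The crop confirms it: the middle-sized pail sits on the blue scale, and the red tab and green mark are on the grey track. Next I'll fit the geometry.

```bash
python3 - <<'E'
from h import *
from scipy.optimize import least_squares
def circ(q):
    s=least_squares(lambda p:np.hypot(q[:,0]-p[0],q[:,1]-p[1])-p[2],[*q[:,:2].mean(0),.07],loss='soft_l1',f_scale=.002); return np.round(s.x,4)
A=[]
for n in('scene','side'):
    c=load(n); W=cloud(c); hsv=cv2.cvtColor(c['image'],cv2.COLOR_BGR2HSV).astype(int)
    H,S,V=hsv[...,0],hsv[...,1],hsv[...,2]; X,Y,Z=W[...,0],W[...,1],W[...,2]
    A.append((W,H,S,V))
cat=lambda f:np.vstack([W[f(W[...,0],W[...,1],W[...,2],H,S,V)] for W,H,S,V in A])
def ax(q):
    w,v=np.linalg.eigh(np.cov(q[:,:2].T)); return np.degrees(np.arctan2(v[1,1],v[0,1]))%180
g=cat(lambda X,Y,Z,H,S,V:(V<70)&(Z>.225)&(Z<.265)&(X>.5)&(X<.61)&(Y>-.12)&(Y<.02))
print('grip',len(g),np.round((g.min(0)+g.max(0))/2,4),np.round(g.mean(0),4),g.min(0),g.max(0),'axis',ax(g))
p=cat(lambda X,Y,Z,H,S,V:(H>5)&(H<16)&(S>200)&(Z>.10)&(Z<.15)&(X>.45)&(X<.66)&(Y>-.16)&(Y<.05))
for lo in(.10,.12,.14):
    q=p[(p[:,2]>lo)&(p[:,2]<lo+.015)]; print('pail z',lo,circ(q),len(q))
b=cat(lambda X,Y,Z,H,S,V:(abs(Z-.016)<.006)&(S>60)&(H<20)&(X>.39)&(X<.59)&(Y>.21)&(Y<.41)).astype(np.float32)
h=cv2.convexHull(b[:,:2].copy())[:,0]; print('board',circ(h),cv2.minEnclosingCircle(b[:,:2].copy()))
pl=cat(lambda X,Y,Z,H,S,V:(abs(Z-.071)<.007)&(S<70)&(X>.42)&(X<.645)&(Y>-.17)&(Y<.065)).astype(np.float32)
print('plat',cv2.minAreaRect(pl[:,:2].copy()))
t=cat(lambda X,Y,Z,H,S,V:((H<6)|(H>174))&(S>170)&(V>80)&(Z>.055)&(Z<.1)&(X>.5)&(X<.66)&(Y>-.24)&(Y<-.15))
print('tab',len(t),np.round(t.mean(0),4),np.round(np.percentile(t,[2,98],0),4),'axis',ax(t))
tr=cat(lambda X,Y,Z,H,S,V:(abs(Z-.022)<.006)&(S<70)&(V<140)&(X>.5)&(X<.72)&(Y>-.33)&(Y<-.15)).astype(np.float32)
print('track',cv2.minAreaRect(tr[:,:2].copy()))
E
```

```text
grip 157 [ 0.5561 -0.0527  0.2446] [ 0.5546 -0.0531  0.2456] [ 0.53094441 -0.08587173  0.23463442] [ 0.58120849 -0.01954174  0.25463535] axis 124.4490876854838
pail z 0.1 [ 0.5566 -0.0484  0.0542] 74
pail z 0.12 [ 0.5549 -0.0461  0.0601] 84
pail z 0.14 [ 0.5577 -0.0483  0.0598] 79
board [0.4912 0.3186 0.0919] ((0.4917883574962616, 0.31777000427246094), 0.09355800598859787)
plat ((0.5337541699409485, -0.04385329782962799), (0.19624662399291992, 0.19823893904685974), 16.40233612060547)
tab 180 [ 0.5788 -0.1979  0.0806] [[ 0.5579 -0.2063  0.0566]
 [ 0.5989 -0.1886  0.0983]] axis 15.808980686010443
track ((0.5857589840888977, -0.22317993640899658), (0.09848310053348541, 0.16811494529247284), 15.791720390319824)
```

```bash
python3 - <<'E'
from h import *
Q=np.vstack([cloud(load(n)).reshape(-1,3) for n in('scene','side')]); Q=Q[np.isfinite(Q[:,0])]
d=np.hypot(Q[:,0]-.49,Q[:,1]-.318)
m=(d<.2)&(Q[:,2]>.03)
for a in range(-180,180,30):
    s=m&(abs((np.degrees(np.arctan2(Q[:,1]-.318,Q[:,0]-.49))-a-15))<15)
    if s.sum(): print(a,'mind',d[s].min().round(3),'at',Q[s][d[s].argmin()].round(3),'zmax',Q[s][:,2].max().round(3))
# big pail
s=(Q[:,0]>.2)&(Q[:,0]<.45)&(Q[:,1]>.0)&(Q[:,1]<.32)&(Q[:,2]>.05)&(Q[:,2]<.4); print(Q[s].min(0),Q[s].max(0),np.median(Q[s],0))
E
```

```text
-180 mind 0.15 at [0.352 0.258 0.132] zmax 0.239
-150 mind 0.154 at [0.36  0.235 0.131] zmax 0.234
-120 mind 0.15 at [0.488 0.168 0.701] zmax 0.739
-90 mind 0.141 at [0.512 0.179 0.688] zmax 0.707
-60 mind 0.114 at [0.574 0.24  0.641] zmax 0.665
-30 mind 0.109 at [0.599 0.311 0.079] zmax 0.65
0 mind 0.109 at [0.599 0.32  0.049] zmax 0.104
60 mind 0.134 at [0.495 0.452 0.041] zmax 0.052
90 mind 0.129 at [0.485 0.447 0.031] zmax 0.056
[0.20003913 0.0002115  0.05002141] [0.44974365 0.31428068 0.24090945] [0.27708617 0.19190269 0.12719168]
```

step_arm(increments=[{"tz": 30,"claw": 1},{"tz": 35},{"tx": -24,"ty": -10,"az": 7},{"tx": -24,"ty": -10,"az": 7},{"tx": -24,"ty": -10,"az": 7},{"tx": -24,"ty": -10,"az": 7},{"tx": -23,"ty": -10,"az": 6.5},{},{}], newtons=30)

```text
$.increments[0]: bad value
```

step_arm(increments=[{"tx": 0,"ty": 0,"tz": 30,"ax": 0,"ay": 0,"az": 0,"claw": 1},{"tx": 0,"ty": 0,"tz": 35,"ax": 0,"ay": 0,"az": 0,"claw": 1},{"tx": -24,"ty": -10,"tz": 0,"ax": 0,"ay": 0,"az": 7,"claw": 1},{"tx": -24,"ty": -10,"tz": 0,"ax": 0,"ay": 0,"az": 7,"claw": 1},{"tx": -24,"ty": -10,"tz": 0,"ax": 0,"ay": 0,"az": 7,"claw": 1},{"tx": -24,"ty": -10,"tz": 0,"ax": 0,"ay": 0,"az": 7,"claw": 1},{"tx": -23,"ty": -10,"tz": 0,"ax": 0,"ay": 0,"az": 6.5,"claw": 1},{"tx": 0,"ty": 0,"tz": 0,"ax": 0,"ay": 0,"az": 0,"claw": 1},{"tx": 0,"ty": 0,"tz": 0,"ax": 0,"ay": 0,"az": 0,"claw": 1}], newtons=30)

```text
time_s: 1.0
tcp_pos: [0.5558, -0.0501, 0.3109]
eef_rot: [-180.0, -0.0, -55.6]
contact_force: [0.4, -0.0, 0.4]
gripper_width: 0.0878
```

```bash
python3 - <<'E'
from h import *
c=cap('wrist'); cv2.imwrite('pics/w1.png',c['image']); W=cloud(c)
V=cv2.cvtColor(c['image'],cv2.COLOR_BGR2HSV)[...,2]
X,Y,Z=W[...,0],W[...,1],W[...,2]
m=(V<80)&(Z>.235)&(Z<.262)&(abs(X-.556)<.06)&(abs(Y+.05)<.06)
q=W[m]; print(len(q)); 
if len(q):
  (cx,cy),s,a=cv2.minAreaRect(q[:,:2].astype(np.float32)); print(cx,cy,s,a,np.median(q,0))
E
```

```text
1730
0.5576201677322388 -0.05061953514814377 (0.013973161578178406, 0.08321832120418549) 33.216434478759766 [ 0.55952024 -0.05326762  0.25115713]
```

View pics/w1.png

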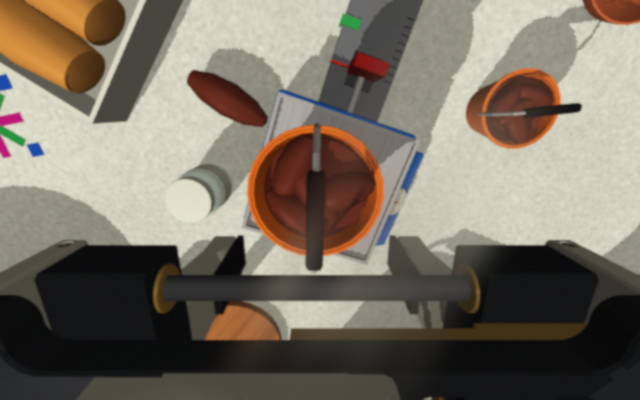

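The wrist view shows the grip bar at (315,220), centred between the open jaws and square to them. Fitted centre is (0.5576, -0.0506), top z 0.251. I'll descend 70 mm and close.

step_arm(increments=[{"tx": 1,"ty": 0,"tz": -20,"ax": 0,"ay": 0,"az": -1,"claw": 1},{"tx": 0,"ty": 0,"tz": -20,"ax": 0,"ay": 0,"az": 0,"claw": 1},{"tx": 0,"ty": 0,"tz": -15,"ax": 0,"ay": 0,"az": 0,"claw": 1},{"tx": 0,"ty": 0,"tz": -15,"ax": 0,"ay": 0,"az": 0,"claw": 1},{"tx": 0,"ty": 0,"tz": 0,"ax": 0,"ay": 0,"az": 0,"claw": 1},{"tx": 0,"ty": 0,"tz": 0,"ax": 0,"ay": 0,"az": 0,"claw": -1},{"tx": 0,"ty": 0,"tz": 0,"ax": 0,"ay": 0,"az": 0,"claw": -1},{"tx": 0,"ty": 0,"tz": 0,"ax": 0,"ay": 0,"az": 0,"claw": -1},{"tx": 0,"ty": 0,"tz": 0,"ax": 0,"ay": 0,"az": 0,"claw": -1},{"tx": 0,"ty": 0,"tz": 0,"ax": 0,"ay": 0,"az": 0,"claw": -1},{"tx": 0,"ty": 0,"tz": 0,"ax": 0,"ay": 0,"az": 0,"claw": -1},{"tx": 0,"ty": 0,"tz": 0,"ax": 0,"ay": 0,"az": 0,"claw": -1}], newtons=35)

```text
time_s: 2.25
tcp_pos: [0.557, -0.05, 0.2407]
eef_rot: [-180.0, -0.0, -56.5]
contact_force: [0.1, -0.2, -0.2]
gripper_width: 0.0372
```

step_arm(increments=[{"tx": 0,"ty": 0,"tz": 0,"ax": 0,"ay": 0,"az": 0,"claw": -1},{"tx": 0,"ty": 0,"tz": 0,"ax": 0,"ay": 0,"az": 0,"claw": -1},{"tx": 0,"ty": 0,"tz": 0,"ax": 0,"ay": 0,"az": 0,"claw": -1},{"tx": 0,"ty": 0,"tz": 0,"ax": 0,"ay": 0,"az": 0,"claw": -1},{"tx": 0,"ty": 0,"tz": 0,"ax": 0,"ay": 0,"az": 0,"claw": -1},{"tx": 0,"ty": 0,"tz": 0,"ax": 0,"ay": 0,"az": 0,"claw": -1},{"tx": 0,"ty": 0,"tz": 0,"ax": 0,"ay": 0,"az": 0,"claw": -1}])

```text
time_s: 2.95
tcp_pos: [0.5569, -0.05, 0.2405]
eef_rot: [180.0, 0.0, -56.5]
contact_force: [0.7, -0.5, 0.5]
gripper_width: 0.0135
```

Gripped at 13.5 mm. Now I'll lift gently.

step_arm(increments=[{"tx": 0,"ty": 0,"tz": 3,"ax": 0,"ay": 0,"az": 0,"claw": -1},{"tx": 0,"ty": 0,"tz": 5,"ax": 0,"ay": 0,"az": 0,"claw": -1},{"tx": 0,"ty": 0,"tz": 8,"ax": 0,"ay": 0,"az": 0,"claw": -1},{"tx": 0,"ty": 0,"tz": 12,"ax": 0,"ay": 0,"az": 0,"claw": -1},{"tx": 0,"ty": 0,"tz": 12,"ax": 0,"ay": 0,"az": 0,"claw": -1},{"tx": 0,"ty": 0,"tz": 12,"ax": 0,"ay": 0,"az": 0,"claw": -1},{"tx": 0,"ty": 0,"tz": 8,"ax": 0,"ay": 0,"az": 0,"claw": -1},{"tx": 0,"ty": 0,"tz": 0,"ax": 0,"ay": 0,"az": 0,"claw": -1},{"tx": 0,"ty": 0,"tz": 0,"ax": 0,"ay": 0,"az": 0,"claw": -1}])

```text
time_s: 3.85
tcp_pos: [0.5568, -0.0499, 0.3005]
eef_rot: [-180.0, 0.0, -56.5]
contact_force: [0.3, -0.6, -5.3]
gripper_width: 0.0137
```

step_arm(increments=[{"tx": -1,"ty": 5,"tz": 0,"ax": 0,"ay": 0,"az": 0,"claw": -1},{"tx": -2,"ty": 10,"tz": 0,"ax": 0,"ay": 0,"az": 0,"claw": -1},{"tx": -3,"ty": 15,"tz": 0,"ax": 0,"ay": 0,"az": 0,"claw": -1},{"tx": -3.5,"ty": 20,"tz": 0,"ax": 0,"ay": 0,"az": 0,"claw": -1},{"tx": -3.5,"ty": 20,"tz": 0,"ax": 0,"ay": 0,"az": 0,"claw": -1},{"tx": -3.5,"ty": 20,"tz": 0,"ax": 0,"ay": 0,"az": 0,"claw": -1},{"tx": -3.5,"ty": 20,"tz": 0,"ax": 0,"ay": 0,"az": 0,"claw": -1},{"tx": -3.5,"ty": 20,"tz": 0,"ax": 0,"ay": 0,"az": 0,"claw": -1},{"tx": -3.5,"ty": 20,"tz": 0,"ax": 0,"ay": 0,"az": 0,"claw": -1},{"tx": -3.5,"ty": 20,"tz": 0,"ax": 0,"ay": 0,"az": 0,"claw": -1},{"tx": -3.5,"ty": 20,"tz": 0,"ax": 0,"ay": 0,"az": 0,"claw": -1},{"tx": -3.5,"ty": 20,"tz": 0,"ax": 0,"ay": 0,"az": 0,"claw": -1}])

```text
time_s: 5.05
tcp_pos: [0.5186, 0.1619, 0.3005]
eef_rot: [180.0, 0.0, -56.5]
contact_force: [1.3, -0.9, -3.6]
gripper_width: 0.0135
```

step_arm(increments=[{"tx": -3.5,"ty": 20,"tz": 0,"ax": 0,"ay": 0,"az": 0,"claw": -1},{"tx": -3.5,"ty": 20,"tz": 0,"ax": 0,"ay": 0,"az": 0,"claw": -1},{"tx": -3.5,"ty": 20,"tz": 0,"ax": 0,"ay": 0,"az": 0,"claw": -1},{"tx": -3.5,"ty": 20,"tz": 0,"ax": 0,"ay": 0,"az": 0,"claw": -1},{"tx": -3.5,"ty": 20,"tz": 0,"ax": 0,"ay": 0,"az": 0,"claw": -1},{"tx": -3.5,"ty": 20,"tz": 0,"ax": 0,"ay": 0,"az": 0,"claw": -1},{"tx": -3,"ty": 16,"tz": 0,"ax": 0,"ay": 0,"az": 0,"claw": -1},{"tx": -2,"ty": 12,"tz": 0,"ax": 0,"ay": 0,"az": 0,"claw": -1},{"tx": -1.5,"ty": 8,"tz": 0,"ax": 0,"ay": 0,"az": 0,"claw": -1},{"tx": 0,"ty": 2,"tz": 0,"ax": 0,"ay": 0,"az": 0,"claw": -1},{"tx": 0,"ty": 0,"tz": 0,"ax": 0,"ay": 0,"az": 0,"claw": -1},{"tx": 0,"ty": 0,"tz": 0,"ax": 0,"ay": 0,"az": 0,"claw": -1}])

```text
time_s: 6.25
tcp_pos: [0.4921, 0.3174, 0.3006]
eef_rot: [180.0, -0.0, -56.5]
contact_force: [0.1, 0.1, -4.0]
gripper_width: 0.0138
```

```bash
python3 - <<'E'
from h import *
from scipy.optimize import least_squares
Q=[]
for n in('side','scene'):
    c=cap(n); W=cloud(c); hsv=cv2.cvtColor(c['image'],cv2.COLOR_BGR2HSV).astype(int)
    X,Y,Z=W[...,0],W[...,1],W[...,2]
    m=(hsv[...,0]>5)&(hsv[...,0]<16)&(hsv[...,1]>200)&(Z>.11)&(Z<.26)&(abs(X-.49)<.1)&(abs(Y-.318)<.1); Q.append(W[m])
    cv2.imwrite('pics/%s2.png'%n,cv2.resize(c['image'][80:280,180:480],(750,500)))
q=np.vstack(Q); print(len(q),q.min(0),q.max(0))
f=lambda p:np.hypot(q[:,0]-p[0]-p[3]*(q[:,2]-.18),q[:,1]-p[1]-p[4]*(q[:,2]-.18))-(.05+.2*(q[:,2]-p[2]))
print(least_squares(f,[.49,.318,.13,0,0],loss='soft_l1',f_scale=.003).x,'[x,y,foot z,tilts]')
E
```

```text
643 [0.42597047 0.24792088 0.13295984] [0.55974781 0.39004396 0.23654206]
[ 0.49316234  0.31701331  0.15871617 -0.03274236  0.02930857] [x,y,foot z,tilts]
```

View pics/side2.png

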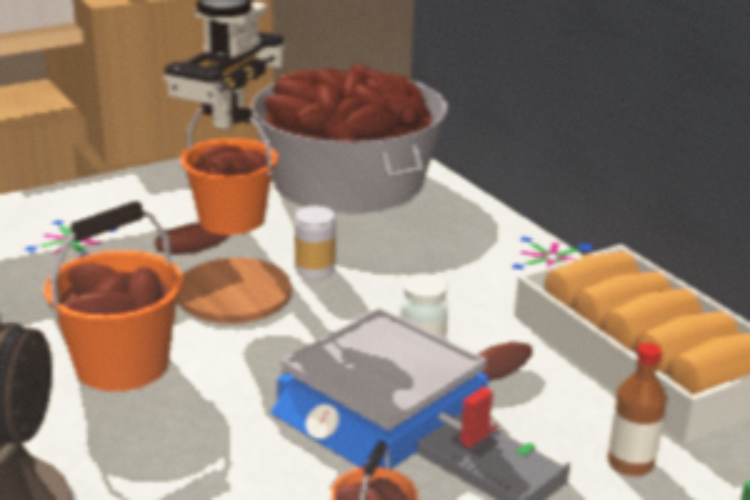

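The pail hangs upright at (230,185), clear of everything and centred over the board at (235,290). Now lowering.

step_arm(increments=[{"tx": -0.5,"ty": 0.5,"tz": -6,"ax": 0,"ay": 0,"az": 0,"claw": -1},{"tx": 0,"ty": 0,"tz": -12,"ax": 0,"ay": 0,"az": 0,"claw": -1},{"tx": 0,"ty": 0,"tz": -16,"ax": 0,"ay": 0,"az": 0,"claw": -1},{"tx": 0,"ty": 0,"tz": -16,"ax": 0,"ay": 0,"az": 0,"claw": -1},{"tx": 0,"ty": 0,"tz": -16,"ax": 0,"ay": 0,"az": 0,"claw": -1},{"tx": 0,"ty": 0,"tz": -14,"ax": 0,"ay": 0,"az": 0,"claw": -1},{"tx": 0,"ty": 0,"tz": -10,"ax": 0,"ay": 0,"az": 0,"claw": -1},{"tx": 0,"ty": 0,"tz": -8,"ax": 0,"ay": 0,"az": 0,"claw": -1},{"tx": 0,"ty": 0,"tz": -6,"ax": 0,"ay": 0,"az": 0,"claw": -1},{"tx": 0,"ty": 0,"tz": -3,"ax": 0,"ay": 0,"az": 0,"claw": -1},{"tx": 0,"ty": 0,"tz": -2,"ax": 0,"ay": 0,"az": 0,"claw": -1},{"tx": 0,"ty": 0,"tz": 0,"ax": 0,"ay": 0,"az": 0,"claw": -1}])

```text
time_s: 7.55
tcp_pos: [0.4915, 0.3185, 0.1917]
eef_rot: [-180.0, 0.0, -56.5]
contact_force: [0.2, 0.1, -3.4]
gripper_width: 0.0135
```

step_arm(increments=[{"tx": 0,"ty": 0,"tz": -1,"ax": 0,"ay": 0,"az": 0,"claw": -1},{"tx": 0,"ty": 0,"tz": -1,"ax": 0,"ay": 0,"az": 0,"claw": -1},{"tx": 0,"ty": 0,"tz": -1,"ax": 0,"ay": 0,"az": 0,"claw": -1},{"tx": 0,"ty": 0,"tz": 0,"ax": 0,"ay": 0,"az": 0,"claw": -1}])

```text
time_s: 7.95
tcp_pos: [0.4914, 0.3184, 0.1885]
eef_rot: [180.0, 0.0, -56.5]
contact_force: [-0.7, 0.4, -4.9]
gripper_width: 0.0136
```

step_arm(increments=[{"tx": 0,"ty": 0,"tz": -0.7,"ax": 0,"ay": 0,"az": 0,"claw": -1},{"tx": 0,"ty": 0,"tz": -0.7,"ax": 0,"ay": 0,"az": 0,"claw": -1},{"tx": 0,"ty": 0,"tz": -0.6,"ax": 0,"ay": 0,"az": 0,"claw": -1},{"tx": 0,"ty": 0,"tz": 0,"ax": 0,"ay": 0,"az": 0,"claw": -1}])

```text
time_s: 8.35
tcp_pos: [0.4915, 0.3185, 0.1866]
eef_rot: [-180.0, -0.0, -56.5]
contact_force: [0.1, -0.5, -4.4]
gripper_width: 0.0137
```

step_arm(increments=[{"tx": 0,"ty": 0,"tz": -0.5,"ax": 0,"ay": 0,"az": 0,"claw": -1},{"tx": 0,"ty": 0,"tz": -0.5,"ax": 0,"ay": 0,"az": 0,"claw": -1},{"tx": 0,"ty": 0,"tz": 0,"ax": 0,"ay": 0,"az": 0,"claw": -1}])

```text
time_s: 8.65
tcp_pos: [0.4916, 0.3185, 0.1865]
eef_rot: [-180.0, -0.0, -56.5]
contact_force: [-2.3, -2.1, 6.0]
gripper_width: 0.0137
```

The pail is resting on the board. Releasing it.

step_arm(increments=[{"tx": 0,"ty": 0,"tz": 0.4,"ax": 0,"ay": 0,"az": 0,"claw": -1},{"tx": 0,"ty": 0,"tz": 0,"ax": 0,"ay": 0,"az": 0,"claw": -0.4},{"tx": 0,"ty": 0,"tz": 0,"ax": 0,"ay": 0,"az": 0,"claw": 0.2},{"tx": 0,"ty": 0,"tz": 0,"ax": 0,"ay": 0,"az": 0,"claw": 0.2},{"tx": 0,"ty": 0,"tz": 0,"ax": 0,"ay": 0,"az": 0,"claw": 0.2},{"tx": 0,"ty": 0,"tz": 0,"ax": 0,"ay": 0,"az": 0,"claw": 0.2},{"tx": 0,"ty": 0,"tz": 0,"ax": 0,"ay": 0,"az": 0,"claw": 0.2},{"tx": 0,"ty": 0,"tz": 0,"ax": 0,"ay": 0,"az": 0,"claw": 0.2}])

```text
time_s: 9.45
tcp_pos: [0.4915, 0.3185, 0.186]
eef_rot: [-180.0, 0.0, -56.5]
contact_force: [0.5, 0.6, 0.4]
gripper_width: 0.0519
```

step_arm(increments=[{"tx": 0,"ty": 0,"tz": 5,"ax": 0,"ay": 0,"az": 0,"claw": 0.2},{"tx": 0,"ty": 0,"tz": 10,"ax": 0,"ay": 0,"az": 0,"claw": 0.2},{"tx": 0,"ty": 0,"tz": 20,"ax": 0,"ay": 0,"az": 0,"claw": 0.2},{"tx": 0,"ty": 0,"tz": 30,"ax": 0,"ay": 0,"az": 0,"claw": 0.2},{"tx": 0,"ty": 0,"tz": 30,"ax": 0,"ay": 0,"az": 0,"claw": 0.2},{"tx": 0,"ty": 0,"tz": 15,"ax": 0,"ay": 0,"az": 0,"claw": 0.2},{"tx": 0,"ty": 0,"tz": 0,"ax": 0,"ay": 0,"az": 0,"claw": 0.2}])

```text
time_s: 10.15
tcp_pos: [0.4925, 0.3193, 0.2999]
eef_rot: [-179.7, 0.1, -56.5]
contact_force: [0.2, -0.6, 0.4]
gripper_width: 0.0528
```

```bash
cat > m.py <<'E'
from h import *
from scipy.optimize import least_squares
from scipy.spatial.transform import Rotation
u=np.array([np.cos(np.radians(16)),np.sin(np.radians(16))]); v=np.array([u[1],-u[0]]) # scale +x, pull dir
def slide(names):
    for n in names:
        c=load(n); W=cloud(c); hsv=cv2.cvtColor(c['image'],cv2.COLOR_BGR2HSV).astype(int)
        H,S,V=hsv[...,0],hsv[...,1],hsv[...,2]; X,Y,Z=W[...,0],W[...,1],W[...,2]
        s=(X-.58)*u[0]+(Y+.198)*u[1]; d=(X-.58)*v[0]+(Y+.198)*v[1]
        box=(abs(s)<.07)&(d>-.06)&(d<.14)
        red=box&((H<7)|(H>173))&(S>140)&(V>60)&(Z>.025)&(Z<.11)
        for nm,m in(('tab',red&(s<.024)&(Z>.055)),('tabtop',red&(s<.024)&(Z>.092)),('ptr',red&(s>.024)),('green',box&(H>45)&(H<85)&(S>90)&(Z<.06))):
            if m.sum()>2: print(n,nm,m.sum(),'s %s d %s z %s (mm)'%tuple(str(np.round(1000*np.percentile(a[m],[3,50,97]),1)) for a in(s,d,Z)))
E
python3 - <<'E'
from m import *
Q=[]
for n in('side','scene'):
    c=cap(n); W=cloud(c); hsv=cv2.cvtColor(c['image'],cv2.COLOR_BGR2HSV).astype(int)
    X,Y,Z=W[...,0],W[...,1],W[...,2]
    m=(hsv[...,0]>5)&(hsv[...,0]<16)&(hsv[...,1]>200)&(Z>.025)&(Z<.13)&(abs(X-.49)<.085)&(abs(Y-.318)<.085); Q.append(W[m])
q=np.vstack(Q); print(len(q),q.min(0),q.max(0))
f=lambda p:np.hypot(q[:,0]-p[0]-p[3]*(q[:,2]-.06),q[:,1]-p[1]-p[4]*(q[:,2]-.06))-(.05+.4*(q[:,2]-p[2])/2)
print(least_squares(f,[.49,.318,.016,0,0],loss='soft_l1',f_scale=.003).x)
slide(['side','scene'])
E
```

```text
611 [0.423885   0.24937912 0.02500813] [0.56070825 0.3902441  0.12549839]
[ 0.49255705  0.3173542   0.04301973 -0.01809377  0.04089885]
side tab 132 s [-23.3  -7.4  13.8] d [-10.1  -0.9   3. ] z [57.7 82.2 97.8] (mm)
side tabtop 36 s [-20.8  -3.9  15.5] d [-10.4  -4.9   1.7] z [92.5 95.8 98.2] (mm)
side green 16 s [23.3 31.1 42.9] d [41.5 47.2 52.7] z [21.6 24.2 26.4] (mm)
scene tab 139 s [-16.3   3.   21.1] d [-10.   -0.    4.1] z [56.7 79.1 97.2] (mm)
scene tabtop 37 s [-14.1   1.9  20.3] d [-11.   -2.5   2.3] z [92.6 94.9 98. ] (mm)
scene ptr 6 s [25.4 33.4 41.1] d [-9.1 -5.3 -2.2] z [25.7 28.4 30.5] (mm)
scene green 31 s [23.8 38.3 49.7] d [38.9 46.6 53.1] z [18.1 23.2 27.3] (mm)
```

```bash
python3 -c "
from plant import r
s=r.get_state();print(s['joints'],s['eef_rot'],s['tcp_pos'])"
```

```text
[ 5.20612633e+01  1.04714672e+01 -6.42135384e+00 -1.32425918e-02
 -7.30412369e+01 -1.85623999e+01] [-1.79941522e+02  3.30036727e-02 -5.65049751e+01] [0.49140423 0.318524   0.29658355]
```

step_arm(increments=[{"tx": 2,"ty": -12,"tz": 0,"ax": 0,"ay": 0,"az": 3,"claw": -0.05},{"tx": 4,"ty": -24,"tz": 0,"ax": 0,"ay": 0,"az": 3,"claw": -0.05},{"tx": 4,"ty": -24,"tz": 0,"ax": 0,"ay": 0,"az": 3,"claw": -0.05},{"tx": 4,"ty": -24,"tz": 0,"ax": 0,"ay": 0,"az": 3,"claw": -0.05},{"tx": 4,"ty": -24,"tz": 0,"ax": 0,"ay": 0,"az": 3,"claw": -0.05},{"tx": 4,"ty": -24,"tz": 0,"ax": 0,"ay": 0,"az": 3,"claw": -0.05},{"tx": 4,"ty": -24,"tz": 0,"ax": 0,"ay": 0,"az": 3,"claw": -0.05},{"tx": 4,"ty": -24,"tz": 0,"ax": 0,"ay": 0,"az": 3,"claw": -0.05},{"tx": 4,"ty": -24,"tz": 0,"ax": 0,"ay": 0,"az": 3,"claw": -0.05},{"tx": 4,"ty": -24,"tz": 0,"ax": 0,"ay": 0,"az": 3,"claw": -0.05},{"tx": 4,"ty": -24,"tz": 0,"ax": 0,"ay": 0,"az": 3,"claw": -0.05},{"tx": 4,"ty": -24,"tz": 0,"ax": 0,"ay": 0,"az": 3,"claw": -0.05}])

```text
time_s: 11.45
tcp_pos: [0.537, 0.0413, 0.295]
eef_rot: [179.9, 0.1, -20.4]
contact_force: [-0.2, -0.2, -0.2]
gripper_width: 0.0414
```

step_arm(increments=[{"tx": 4,"ty": -24,"tz": 0,"ax": 0,"ay": 0,"az": 3,"claw": -0.05},{"tx": 4,"ty": -24,"tz": 0,"ax": 0,"ay": 0,"az": 3,"claw": -0.05},{"tx": 4,"ty": -24,"tz": 0,"ax": 0,"ay": 0,"az": 3,"claw": -0.05},{"tx": 4,"ty": -24,"tz": 0,"ax": 0,"ay": 0,"az": 3,"claw": -0.05},{"tx": 4,"ty": -24,"tz": -5,"ax": 0,"ay": 0,"az": 4,"claw": -0.05},{"tx": 4,"ty": -24,"tz": -10,"ax": 0,"ay": 0,"az": 4,"claw": -0.05},{"tx": 4,"ty": -24,"tz": -10,"ax": 0,"ay": 0,"az": 4,"claw": -0.05},{"tx": 4,"ty": -24,"tz": -10,"ax": 0,"ay": 0,"az": 4,"claw": -0.05},{"tx": 4,"ty": -24,"tz": -10,"ax": 0,"ay": 0,"az": 4,"claw": -0.05},{"tx": 4,"ty": -21,"tz": -5,"ax": 0,"ay": 0,"az": 4.5,"claw": -0.05},{"tx": 0.5,"ty": 0,"tz": 0,"ax": 0,"ay": 0,"az": 0,"claw": -0.05},{"tx": 0,"ty": 0,"tz": 0,"ax": 0,"ay": 0,"az": 0,"claw": -0.05}])

```text
time_s: 12.65
tcp_pos: [0.5774, -0.1948, 0.2448]
eef_rot: [-180.0, 0.1, 15.9]
contact_force: [0.4, 0.2, 1.0]
gripper_width: 0.0416
```

```bash
python3 - <<'E'
from m import *
for n in('wrist','side'): c=cap(n); 
c=load('wrist'); cv2.imwrite('pics/w2.png',c['image'])
slide(['wrist','side']); s=r.get_state(); print(s['tcp_pos'],s['eef_rot'],s['gripper_width'])
E
```

```text
wrist tab 602 s [-16.8   5.1  20.1] d [-14.1  -6.9   0.3] z [65.6 96.3 97.8] (mm)
wrist tabtop 521 s [-16.8   2.6  19.5] d [-14.2  -6.9   0.3] z [94.2 96.5 97.9] (mm)
wrist ptr 37 s [24.6 35.4 45.1] d [-7.3 -7.3 -6.1] z [28.2 29.4 30.6] (mm)
wrist green 180 s [24.9 37.1 48.2] d [39.6 44.8 50. ] z [23.3 25.  26.3] (mm)
side tab 134 s [-24.2  -8.2  15. ] d [-10.4  -0.7   2.1] z [56.3 81.  98.6] (mm)
side tabtop 40 s [-24.2  -4.4  16.2] d [-11.5  -4.2   2. ] z [92.6 96.  98.9] (mm)
side green 16 s [23.7 31.5 43.5] d [41.7 47.1 51.6] z [20.7 23.3 27.1] (mm)
[ 0.57777341 -0.19406972  0.2457718 ] [-1.79985387e+02  2.74841292e-02  1.59570867e+01] 0.041795093468887295
```

View pics/w2.png

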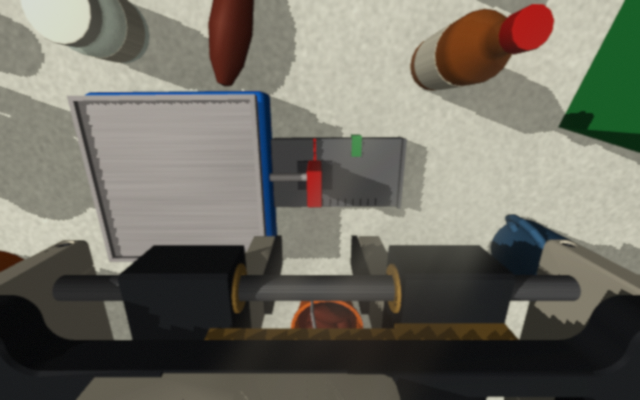

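The wrist view shows the tab at (316,183), pointer at (316,150) and mark at (357,145). The pointer-to-mark distance along the pull is about 52 mm. I'll correct slightly, descend and close.

step_arm(increments=[{"tx": 1.2,"ty": 3,"tz": -15,"ax": 0,"ay": 0,"az": 0,"claw": -0.05},{"tx": 0,"ty": 0,"tz": -25,"ax": 0,"ay": 0,"az": 0,"claw": -0.05},{"tx": 0,"ty": 0,"tz": -30,"ax": 0,"ay": 0,"az": 0,"claw": -0.05},{"tx": 0,"ty": 0,"tz": -25,"ax": 0,"ay": 0,"az": 0,"claw": -0.05},{"tx": 0,"ty": 0,"tz": -20,"ax": 0,"ay": 0,"az": 0,"claw": -0.05},{"tx": 0,"ty": 0,"tz": -15,"ax": 0,"ay": 0,"az": 0,"claw": -0.05},{"tx": 0,"ty": 0,"tz": -15,"ax": 0,"ay": 0,"az": 0,"claw": -0.05},{"tx": 0,"ty": 0,"tz": -15,"ax": 0,"ay": 0,"az": 0,"claw": -0.05},{"tx": 0,"ty": 0,"tz": -10,"ax": 0,"ay": 0,"az": 0,"claw": -0.05},{"tx": 0,"ty": 0,"tz": 0,"ax": 0,"ay": 0,"az": 0,"claw": -0.05}], newtons=35)

```text
time_s: 13.75
tcp_pos: [0.5784, -0.1908, 0.0749]
eef_rot: [-180.0, 0.1, 16.0]
contact_force: [-0.3, 0.8, 0.1]
gripper_width: 0.0415
```

step_arm(increments=[{"tx": 0,"ty": 0,"tz": 0,"ax": 0,"ay": 0,"az": 0,"claw": -1},{"tx": 0,"ty": 0,"tz": 0,"ax": 0,"ay": 0,"az": 0,"claw": -1},{"tx": 0,"ty": 0,"tz": 0,"ax": 0,"ay": 0,"az": 0,"claw": -1},{"tx": 0,"ty": 0,"tz": 0,"ax": 0,"ay": 0,"az": 0,"claw": -1},{"tx": 0,"ty": 0,"tz": 0,"ax": 0,"ay": 0,"az": 0,"claw": -1},{"tx": 0,"ty": 0,"tz": 0,"ax": 0,"ay": 0,"az": 0,"claw": -1},{"tx": 0,"ty": 0,"tz": 0,"ax": 0,"ay": 0,"az": 0,"claw": -1},{"tx": 0,"ty": 0,"tz": 0,"ax": 0,"ay": 0,"az": 0,"claw": -1}])

```text
time_s: 14.55
tcp_pos: [0.5796, -0.1918, 0.0766]
eef_rot: [180.0, -0.0, 16.0]
contact_force: [0.2, -2.8, 6.2]
gripper_width: 0.0158
```

step_arm(increments=[{"tx": 0.8,"ty": -2.9,"tz": 0,"ax": 0,"ay": 0,"az": 0,"claw": -1},{"tx": 1.65,"ty": -5.8,"tz": 0,"ax": 0,"ay": 0,"az": 0,"claw": -1},{"tx": 1.65,"ty": -5.8,"tz": 0,"ax": 0,"ay": 0,"az": 0,"claw": -1},{"tx": 1.65,"ty": -5.8,"tz": 0,"ax": 0,"ay": 0,"az": 0,"claw": -1},{"tx": 1.65,"ty": -5.8,"tz": 0,"ax": 0,"ay": 0,"az": 0,"claw": -1},{"tx": 1.65,"ty": -5.8,"tz": 0,"ax": 0,"ay": 0,"az": 0,"claw": -1},{"tx": 1.65,"ty": -5.8,"tz": 0,"ax": 0,"ay": 0,"az": 0,"claw": -1},{"tx": 1.65,"ty": -5.8,"tz": 0,"ax": 0,"ay": 0,"az": 0,"claw": -1},{"tx": 0.8,"ty": -2.9,"tz": 0,"ax": 0,"ay": 0,"az": 0,"claw": -1},{"tx": 0,"ty": 0,"tz": 0,"ax": 0,"ay": 0,"az": 0,"claw": -1},{"tx": 0,"ty": 0,"tz": 0,"ax": 0,"ay": 0,"az": 0,"claw": -1}])

```text
time_s: 15.65
tcp_pos: [0.5926, -0.2365, 0.0766]
eef_rot: [-179.9, -0.1, 16.0]
contact_force: [-2.3, 8.8, 10.1]
gripper_width: 0.0155
```

```bash
python3 - <<'E'
from m import *
for n in('wrist','scene','side'): cap(n)
slide(['wrist','scene','side']); s=r.get_state(); print(s['tcp_pos'],s['contact_force'],s['gripper_width'])
a=cv2.resize(load('scene')['image'][230:320,250:370],(480,360),interpolation=2); b=load('wrist')['image'][60:300,120:500]
cv2.imwrite('pics/p1.png',np.hstack([a,cv2.resize(b,(320,360))]))
E
```

```text
wrist tab 2235 s [-16.3  16.7  20.4] d [32.  39.1 46.4] z [59.5 95.8 97.4] (mm)
wrist tabtop 1435 s [-16.9  10.9  20.2] d [32.4 39.6 46.7] z [93.2 96.4 97.5] (mm)
wrist ptr 128 s [24.8 35.4 45.8] d [38.1 38.8 40.2] z [28.5 29.6 30.8] (mm)
wrist green 530 s [24.7 38.5 49.1] d [40.8 46.2 50.5] z [18.3 24.8 26.1] (mm)
scene tab 33 s [11.3 18.7 21. ] d [35.1 46.3 50.2] z [56.2 72.  86.5] (mm)
scene green 24 s [23.3 39.  49.7] d [41.7 47.9 54.2] z [19.5 22.9 26.3] (mm)
side tab 77 s [-22.7 -17.2  -3.8] d [35.2 43.7 48.4] z [57.2 80.3 96.6] (mm)
side tabtop 21 s [-21.  -15.4  -1. ] d [35.1 41.4 47.5] z [92.1 95.  97.4] (mm)
side green 12 s [27.7 35.  40.9] d [43.8 48.  50.3] z [22.  23.6 26.9] (mm)
[ 0.59252087 -0.23639219  0.07660862] [-1.76203121  8.12851884  9.45678392] 0.015900869763451085
```

View pics/p1.png

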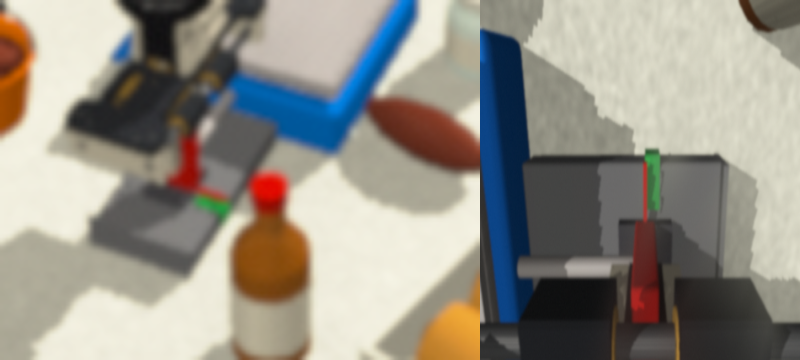

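The pointer is at d≈39 mm, just at the mark's near edge: red line (646,190) against green (653,185) in the crop. The mark's centre is at d≈45, so I'll pull 6 mm more.

step_arm(increments=[{"tx": 0.5,"ty": -1.9,"tz": 0,"ax": 0,"ay": 0,"az": 0,"claw": -1},{"tx": 0.6,"ty": -2,"tz": 0,"ax": 0,"ay": 0,"az": 0,"claw": -1},{"tx": 0.6,"ty": -1.9,"tz": 0,"ax": 0,"ay": 0,"az": 0,"claw": -1},{"tx": 0,"ty": 0,"tz": 0,"ax": 0,"ay": 0,"az": 0,"claw": -1},{"tx": 0,"ty": 0,"tz": 0,"ax": 0,"ay": 0,"az": 0,"claw": -1},{"tx": 0,"ty": 0,"tz": 0,"ax": 0,"ay": 0,"az": 0,"claw": -1},{"tx": 0,"ty": 0,"tz": 0,"ax": 0,"ay": 0,"az": 0,"claw": -1}])

```text
time_s: 16.5
tcp_pos: [0.5942, -0.242, 0.0766]
eef_rot: [-179.9, -0.1, 16.0]
contact_force: [-3.0, 8.3, 9.7]
gripper_width: 0.0158
```

```bash
python3 - <<'E'
from m import *
for n in('wrist','scene','side'): cap(n)
slide(['wrist']); s=r.get_state(); print(s['tcp_pos'],s['contact_force'],s['gripper_width'],s['time_s'])
a=cv2.resize(load('side')['image'][140:300,180:460],(480,300)); b=load('wrist')['image'][140:240,250:390]
cv2.imwrite('pics/p2.png',np.hstack([a,cv2.resize(b,(320,300))]))
E
```

```text
wrist tab 2236 s [-16.3  16.8  20.5] d [37.8 44.9 52.2] z [59.3 95.8 97.4] (mm)
wrist tabtop 1431 s [-16.8  10.8  20.1] d [38.2 45.4 52.4] z [93.4 96.4 97.5] (mm)
wrist ptr 95 s [24.5 35.1 45.1] d [44.6 45.2 45.9] z [28.3 29.6 30.6] (mm)
wrist green 429 s [24.8 40.6 49.2] d [39.5 43.2 50.1] z [15.9 24.8 26. ] (mm)
[ 0.59419061 -0.24201242  0.0766052 ] [-1.87459487  9.29769839  8.99127289] 0.015937388577874863 16.65
```

View pics/p2.png

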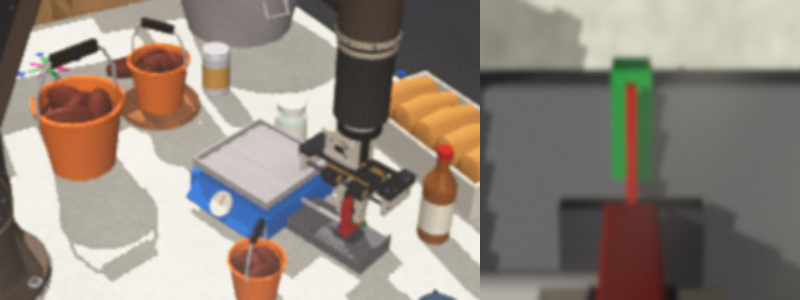

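The pointer (631,140) runs down the middle of the green mark (612–652): d 45.2 against a mark span of 39.5–50.1. The pail stands upright on the board at (158,85) in the side crop, and the other items look undisturbed. Handing in while still gripping the tab.

```bash
python3 -c "
from plant import r
print(r.close_job())"
```

```text
the job is handed in; nothing more can be done
None
```

I set the pail on the round board and handed the job in at about 16.7 s, still holding the zero slide at the green mark. No verdict is reported back.

- **Pail:** I lifted the middle-sized pail off the scale by its grip, set it down with about 6 N of contact, and let go. It stands upright within about 1 mm of the board's centre, so its foot is wholly on the board. One circle fit gave a slight tilt and an implausible foot height. I put that down to fit noise, because the pictures show the pail level.
- **Slide:** I pulled it about 52 mm. The last wrist view put the pointer at 45.2 mm on a mark spanning about 39.5–50.1 mm, which is near its middle. The grip on the tab is firm, with the jaws at 15.9 mm on the 16 mm tab.
- **Forces:** At hand-in the tool felt about 9 N back along the pull, as expected from the spring. It also felt about 9 N upward that I can't explain; it appeared when the jaws closed on the tab and stayed steady, well under the limits.
- **Other items:** Nothing else in the last side view looked moved. I judged that by eye and did not measure it.

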